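# Snug down the hold-down screw on the loaded jig

## Robot

A 6-joint arm with a two-finger parallel gripper is mounted at the origin on the work surface. World frame = base frame: x ahead of the robot, y to its left, z up, the work surface at z = 0. Lengths are in m, angles in rad, forces in N, time in s.
With the tool pointing down it reaches from about 0.25 to 0.85 m from the base axis. Payload 12.5 kg.
Tool frame: the origin (TCP) lies midway between the tips of the shut fingers; the grasp point (between the pads) lies bot.grip_depth behind it (bot.grip_depth is the distance from the TCP to the grasp point, in m); z points along the fingers, y is the line along which they close (so a half turn about z gives the same grasp; the last joint's range is limited). The gripper opens to 93 mm and grips with 3 to 60 N. Pads are 15 mm wide; open, the fingers measure 128 mm over their backs; the gripper's body (75 mm by 188 mm) begins 65 mm behind the grasp point.
Start: joints at [1.035, 0.351, 1.652, -0, 1.139, -0.085], TCP at [0.24, 0.495, 0.191] pointing down, gripper open.
Joint ranges: [-2.75, 2.75], [-0.79, 2.1], [0.01, 2.65], [-1.57, 4.71], [0.07, 3.14], [-2.87, 2.87]. Speed limits (rad/s): [2.22, 2.22, 2.79, 3.14, 3.14, 3.14].

## Interface

Orientations are given as a unit quaternion [w, x, y, z].
In Python, from station import bot gives the robot as it stands.
- The arm moves only by the shell command python3 -m pendant 'ROWS' [FORCE]. ROWS is JSON, a list of rows, each an object with "offset": the shift along the tool's x, y, z in mm, a list of three; "delta_rot": the turn, a rotation vector about the tool's x, y, z in degrees, a list of three; "claw": the opening, from -1 (shut) to 1 (fully open). A call has exactly 5 rows; each row shifts and turns the commanded pose from where the row before left it, along the tool's axes as they then stand; what a row does not reach is not made up. A row lasts 1/8 s, in which the tool goes at most 62.5 mm and 10.7 degrees, less where a joint would pass 70% of its speed; a pose out of reach is approached as far as the arm can. A call is refused whole if a number of a shift passes 62.5 or a number of a turn 10.7, either way. A call with a gripper value outside its range is refused whole. The fingers move at their own pace and stop on an object; FORCE is the grip in N (left out, the last holds). Time passes only in rows, so rows that do not move let the fingers close, or fill a call up. It gives the time, the measured TCP pose, the force, the opening and the grip force at its end, in the units of the state.
- bot.state(): the state, without advancing time (a new reading comes with each control period).
- bot.camera(name): name is "scene" or "side" or "wrist"; returns the picture (480x640x3 uint8, red, green, blue); there is no depth.
- bot.calibration(name): a dict with "fx", "fy", "cx", "cy" (pixels), "world_from_camera" (4x4, takes a point from camera to world coordinates); the wrist camera has in their place "hand_eye" (4x4, takes a point from camera to tool coordinates, whose origin is the TCP and whose axes are the flange's). Camera axes: x right, y up, looking along -z (the intrinsics and any distortion apply to the point x, -y, -z); pixel columns grow to the right and rows downward; lengths in m; the calibration is good to about 2 mm. A picture is of the moment at which its call begins: read the wrist's pose just before it. calibration takes no time and is no camera call.
- bot.close_job(): hands the job in; it is judged then, once.
The state is a dict: "time": time; "joints": joint angles; "dq": joint speeds; "effort": joint torques, N m; "eef_pos": TCP position; "tcp_rot": TCP orientation; "wrist_force": force on the tool from outside, world axes, zero at the start; "wrist_torque": the same for the moment, N m; "gripper_width": finger opening in m; "finger_force": force on a finger pad.
Only numpy, scipy, OpenCV 4.12 (cv2) and the standard library are available. Lean on these libraries where they do the work, as an engineer would, in place of code of your own. Each camera call takes 0.05 s, during which the arm holds its last target. There are 200 camera calls.

## Task

Of the two blue hold-down jigs on the bench, one has a maple board lying through it under its bridge. Turn the brass thumbscrew of that jig clockwise (seen from above) until it seats, stop when the resistance rises instead of forcing it on, then let go. Leave the empty jig's thumbscrew alone and do not shift the board.

Things in the scene. Friction and masses are not known exactly. Their poses are not given: they have to be found in the camera images.
- clamp_grip (a point): The knob to tighten: upright knurled brass cylinder, 36 mm across, 28 mm tall, above the black bridge of the fixed jig (blue base 120 x 100 mm) that holds the board. Point: on its axis, half-way up, 74 mm above the bench (knob 60 to 88 mm, bridge top 46 mm). z points up; the frame turns with the knob, which stays at one height (fine thread) and can be pinched at any yaw.
- clamp_screw (a joint): Turn of that thumbscrew, rad, growing clockwise seen from above. Starts between 0.1 and 0.7, turns easily (0.06 N m) and seats at 1.40, so 0.7 to 1.3 rad (40 to 75 degrees) remain, within one grasp. Seated, the white radial line on the knob's top points at the white tick on one arm of the bridge.
- clamp_stem (a joint): How far the seated screw has been forced on, in rad, clockwise: 0 until then. At the seat the resistance rises to 0.5 N m; only a turn forced beyond that moves this joint, and it does not spring back. Up to about 0.3 (17 degrees) does no harm.
- board_mid (a point): Centre of the loose maple board, 280 mm by 60 mm by 18 mm, lying flat on the 10 mm base of the jig to be tightened, long way (its x axis) through the jig under the bridge; the point is 19 mm above the bench. The board sticks out on both sides.
- spare_rim (a point): A point on the rim, half-way up (74 mm above the bench), 18 mm from the axis, of the same kind of brass thumbscrew on the second, empty jig. It moves when that screw is turned, which must not happen.

How it is judged:
At the end, for the whole second after the job is handed in: The thumbscrew over the board is seated (within 0.2 rad, 11 degrees, of its seat) and has not been forced more than 0.35 rad (20 degrees) beyond it; the empty jig's thumbscrew is as it was (rim within 6 mm) and the board lies within 20 mm of where it was (value of joint clamp_screw above 1.2 rad and value of joint clamp_stem below 0.35 rad and distance of spare_rim from where it was at the start of the episode below 0.006 m and distance of board_mid from where it was at the start of the episode below 0.02 m); the robot touches nothing.
It fails at once if the thumbscrew is forced more than 0.35 rad past its seat (value of joint clamp_stem above 0.35 rad).
It fails at once if the empty jig's thumbscrew is turned (rim moved more than 6 mm) (distance of spare_rim from where it was at the start of the episode above 0.006 m).
It fails at once if the board is shifted more than 20 mm (distance of board_mid from where it was at the start of the episode above 0.02 m).
It also fails if it takes over 40 s, if anything falls off the work surface, if the arm or the gripper's body presses on something with over 40 N, if the wrist force passes 120 N, or if a joint passes its speed limit or range.

## Working session

There is one attempt and no reset: what is moved stays moved. The work goes in short steps, Python scripts to look and compute and a shell command to move; the robot and the scene stay as the last step left them, time stands still between calls to the robot, and variables do not carry over. Pictures are saved under pics/ and viewed, at most 10 in all, crops included, and the job is handed in when it is done.

```bash
mkdir -p pics; python3 - <<'E'
from station import bot
import cv2,numpy as np
s=bot.state();print({k:np.round(v,3).tolist() for k,v in s.items()},bot.grip_depth)
for n in("scene","side"):
    im=bot.camera(n);cv2.imwrite(f"pics/{n}0.png",im[...,::-1])
    c=bot.calibration(n);print(n,{k:np.round(v,3).tolist() for k,v in c.items()})
print(bot.calibration("wrist"))
E
```

```text
{'time': 0.0, 'joints': [1.035, 0.351, 1.652, 0.0, 1.139, -0.085], 'dq': [0.0, -0.0, 0.001, -0.002, 0.0, -0.002], 'effort': [0.001, -49.732, -28.526, 0.07, 0.026, -0.0], 'eef_pos': [0.239, 0.495, 0.191], 'tcp_rot': [-0.0, 0.223, 0.975, -0.001], 'wrist_force': [0.069, -0.964, 0.1], 'wrist_torque': [-0.028, 0.007, -0.01], 'finger_force': 0.0, 'gripper_width': 0.093} 0.0188
scene {'fx': 442.971, 'fy': 442.971, 'cx': 321.009, 'cy': 241.592, 'world_from_camera': [[0.007, -0.796, 0.606, 1.008], [1.0, -0.004, -0.017, -0.013], [0.017, 0.606, 0.795, 0.661], [0.0, 0.0, 0.0, 1.0]]}
side {'fx': 614.127, 'fy': 614.127, 'cx': 314.861, 'cy': 236.255, 'world_from_camera': [[0.685, 0.373, -0.626, 0.002], [-0.729, 0.33, -0.6, -0.547], [-0.017, 0.867, 0.498, 0.542], [0.0, 0.0, 0.0, 1.0]]}
{'fx': 331.4333013533924, 'fy': 331.4333013533924, 'cx': 329.55131269473856, 'cy': 238.58665688566023, 'hand_eye': array([[-7.27406243e-04,  9.58832144e-01,  2.83972517e-01,
         7.90733275e-02],
       [ 9.99999509e-01,  8.88742240e-04, -4.39298641e-04,
        -1.93086678e-03],
       [-6.73592029e-04,  2.83972058e-01, -9.58832319e-01,
        -1.94701119e-01],
       [ 0.00000000e+00,  0.00000000e+00,  0.00000000e+00,
         1.00000000e+00]])}
```

View pics/scene0.png

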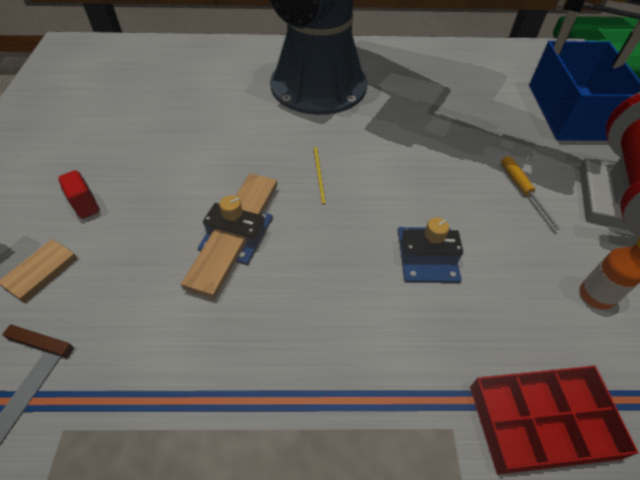

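View pics/side0.png

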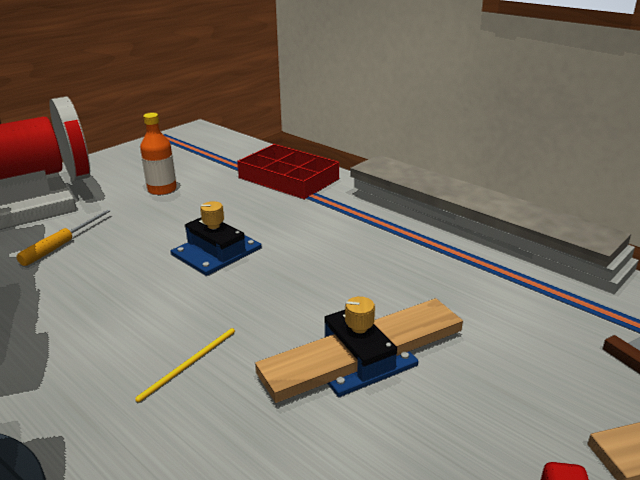

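Scene: the loaded jig is at left, with its knob near (231,208). Side: the same knob is near (360,315). The empty jig's knob is at scene (437,231) and side (212,215).

```bash
cat > h.py <<'E'
import numpy as np,cv2
from station import bot
from scipy.spatial.transform import Rotation as R
def ray(n,uv,s=None):
    c=bot.calibration(n)
    if n=="wrist":
        T=np.eye(4);q=s["tcp_rot"];T[:3,:3]=R.from_quat([q[1],q[2],q[3],q[0]]).as_matrix();T[:3,3]=s["eef_pos"];W=T@c["hand_eye"]
    else: W=np.array(c["world_from_camera"])
    d=W[:3,:3]@[(uv[0]-c["cx"])/c["fx"],-(uv[1]-c["cy"])/c["fy"],-1];return W[:3,3],d
def plane(n,uv,z,s=None):
    o,d=ray(n,uv,s);return o+d*(z-o[2])/d[2]
def tri(r1,r2):
    A=[];b=[]
    for o,d in(r1,r2):
        d=d/np.linalg.norm(d);P=np.eye(3)-np.outer(d,d);A.append(P);b.append(P@o)
    return np.linalg.lstsq(np.vstack(A),np.hstack(b),rcond=None)[0]
def brass(im,box,lo=(12,120,80),hi=(28,255,255)):
    x0,y0,x1,y1=box;h=cv2.cvtColor(im[y0:y1,x0:x1],cv2.COLOR_RGB2HSV)
    m=cv2.inRange(h,lo,hi);n,l,st,ce=cv2.connectedComponentsWithStats(m)
    i=1+np.argmax(st[1:,4]);return st[i]+[x0,y0,0,0,0],ce[i]+[x0,y0]
E
python3 - <<'E'
from h import *
for name,bs,bd in(("load",(212,190,250,222),(335,290,385,335)),("spare",(420,212,455,244),(195,198,230,231))):
    p={}
    for n,b in(("scene",bs),("side",bd)):
        im=cv2.imread(f"pics/{n}0.png")[...,::-1].copy();st,c=brass(im,b);p[n]=c
        print(name,n,st,c.round(1),plane(n,c,.076).round(4))
    print(tri(ray("scene",p["scene"]),ray("side",p["side"])).round(4))
s=bot.state();q=s["tcp_rot"];print(R.from_quat([q[1],q[2],q[3],q[0]]).as_matrix().round(3))
# board ends top z=.028 in scene
a=plane("scene",(199,290),.028);b=plane("scene",(262,178),.028);print(a,b,np.linalg.norm(a-b))
E
```

```text
load scene [219 190  31  24 467] [236.  202.1] [ 0.4757 -0.1502  0.076 ]
load side [345 296  40  39 971] [362.4 315.2] [ 0.4831 -0.1645  0.076 ]
[ 0.4811 -0.1565  0.0761]
spare scene [428 218  21  17 261] [437.6 226.7] [0.5298 0.1998 0.076 ]
spare side [201 201  23  28 490] [212. 214.] [0.5293 0.1907 0.076 ]
[0.5315 0.1976 0.0747]
[[-0.9    0.436 -0.001]
 [ 0.436  0.9   -0.001]
 [ 0.    -0.001 -1.   ]]
[ 0.6277885  -0.20096137  0.028     ] [ 0.36630836 -0.11650197  0.028     ] 0.2747821914522115
```

```bash
r='{"offset":[-44,-42,0],"delta_rot":[0,0,0],"claw":1}'; python3 -m pendant '[{"offset":[-30,-28,0],"delta_rot":[0,0,0],"claw":1},{"offset":[-42,-40,0],"delta_rot":[0,0,0],"claw":1},{"offset":[-42,-40,0],"delta_rot":[0,0,0],"claw":1},{"offset":[-42,-40,0],"delta_rot":[0,0,0],"claw":1},{"offset":[-42,-40,0],"delta_rot":[0,0,0],"claw":1}]' 20
python3 -m pendant '[{"offset":[-42,-40,0],"delta_rot":[0,0,0],"claw":1},{"offset":[-42,-40,0],"delta_rot":[0,0,0],"claw":1},{"offset":[-42,-40,0],"delta_rot":[0,0,0],"claw":1},{"offset":[-42,-40,0],"delta_rot":[0,0,0],"claw":1},{"offset":[-42,-40,0],"delta_rot":[0,0,0],"claw":1}]'
python3 -m pendant '[{"offset":[-42,-40,0],"delta_rot":[0,0,0],"claw":1},{"offset":[-42,-40,0],"delta_rot":[0,0,0],"claw":1},{"offset":[0,0,0],"delta_rot":[0,0,0],"claw":1},{"offset":[0,0,0],"delta_rot":[0,0,0],"claw":1},{"offset":[0,0,0],"delta_rot":[0,0,0],"claw":1}]'
python3 - <<'E'
from h import *
s=bot.state();print(s["eef_pos"],np.round(s["joints"],3),s["tcp_rot"])
im=bot.camera("wrist");cv2.imwrite("pics/w1.png",im[...,::-1])
E
```

```text
time: 0.72
eef_pos: [0.3361, 0.2378, 0.1911]
tcp_rot: [0.0, 0.223, 0.975, -0.0]
wrist_force: [1.0, -0.0, 0.2]
gripper_width: 0.0928
finger_force: 0.0
time: 1.35
eef_pos: [0.4381, -0.0339, 0.1912]
tcp_rot: [0.0, 0.224, 0.975, 0.0]
wrist_force: [1.0, 0.1, 1.2]
gripper_width: 0.0931
finger_force: 0.0
time: 1.98
eef_pos: [0.4782, -0.1395, 0.1911]
tcp_rot: [-0.0, 0.223, 0.975, 0.0]
wrist_force: [0.6, -0.0, -0.2]
gripper_width: 0.093
finger_force: 0.0
[ 0.47823459 -0.13948409  0.19113887] [-0.377  0.257  1.782  0.     1.103 -1.499] [-1.41813285e-04  2.22890344e-01  9.74843511e-01  6.03287731e-05]
```

View pics/w1.png

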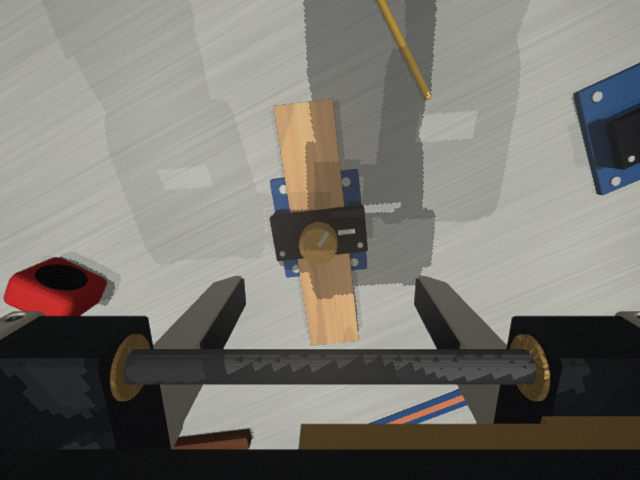

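The wrist view shows the loaded jig's knob top near (318,241). Its white line runs up-right towards (326,233), and the bridge tick is at (346,232). I'll measure these precisely.

```bash
python3 - <<'E'
from h import *
s=bot.state();im=cv2.imread("pics/w1.png")[...,::-1].copy()
st,c=brass(im,(295,215,345,268),(12,60,40),(30,255,255));print("knob",st,c)
h=cv2.cvtColor(im,cv2.COLOR_RGB2HSV);m=cv2.inRange(h[205:262,270:368],(0,0,110),(180,70,255))
n,l,ss,ce=cv2.connectedComponentsWithStats(m)
for i in range(1,n):
    if ss[i,4]>8: print(ss[i]+[270,205,0,0,0],ce[i]+[270,205])
cv2.imwrite("pics/w1c.png",cv2.resize(im[195:285,260:380,::-1],None,fx=6,fy=6,interpolation=cv2.INTER_CUBIC))
E
```

```text
knob [ 298  218   47   50 1730] [319.42890173 246.70289017]
[270 205   5  12  48] [271.70833333 209.77083333]
[364 205   4   9  30] [365.76666667 208.56666667]
[270 225  13  37 150] [272.23333333 248.78      ]
[338 229  17   6  67] [345.91044776 231.29850746]
[317 232  12  15  64] [322.71875  239.046875]
[358 243   5   4  17] [359.88235294 244.58823529]
[280 252   5   4  16] [282.  253.5]
[352 259   6   3  17] [354.35294118 260.05882353]
```

View pics/w1c.png

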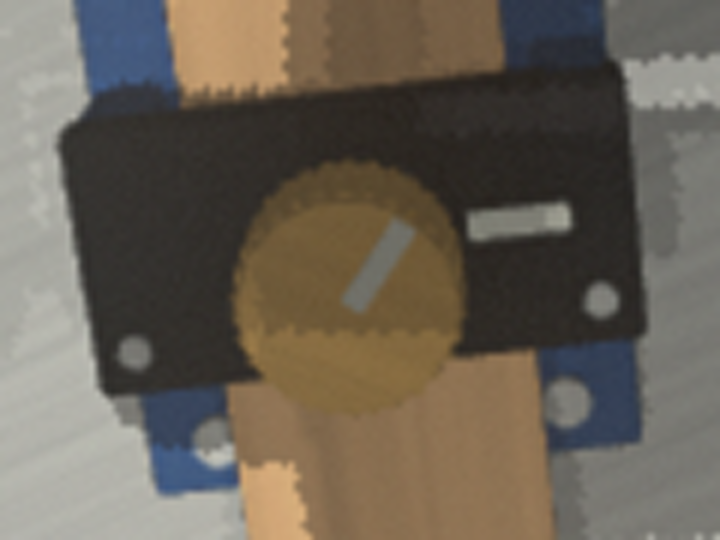

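The crop shows the top disc centred at about (318.2,245.5) in the full image. The line runs from the centre to (327.3,232.3), and the tick from (338.7,232.5) to (355,231).

```bash
python3 - <<'E'
from h import *
s=bot.state()
P=lambda u,z:plane("wrist",u,z,s)
c=P((318.2,245.5),.088);l0=P((319,245.5),.088);l1=P((327.3,232.3),.088)
t0=P((338.7,232.5),.046);t1=P((355,231),.046)
ang=lambda v:np.degrees(np.arctan2(v[1],v[0]))
print("c",c,"line",ang(l1-l0),"tick dir",ang(t1-t0),"tick from c",ang((t0+t1)/2-c))
print("radius",(P((337.5,245.5),.088)-c))
q=s["tcp_rot"];M=R.from_quat([q[1],q[2],q[3],q[0]]).as_matrix();print("toolmove mm",1e3*M.T@(np.array([c[0],c[1],.057])-s["eef_pos"]))
E
```

```text
c [ 0.48726886 -0.15768349  0.088     ] line 122.89866119785583 tick dir 69.6560027956996 tick from c 68.01935765341486
radius [0.00792424 0.01639029 0.        ]
toolmove mm [-15.94970583 -12.50711059 134.21135527]
```

```bash
python3 -m pendant '[{"offset":[-16,-12.5,20],"delta_rot":[0,0,0],"claw":1},{"offset":[0,0,40],"delta_rot":[0,0,0],"claw":1},{"offset":[0,0,40],"delta_rot":[0,0,0],"claw":1},{"offset":[0,0,24],"delta_rot":[0,0,0],"claw":1},{"offset":[0,0,10],"delta_rot":[0,0,0],"claw":1}]' 15
python3 -m pendant '[{"offset":[0,0,0],"delta_rot":[0,0,0],"claw":1},{"offset":[0,0,0],"delta_rot":[0,0,0],"claw":0.2},{"offset":[0,0,0],"delta_rot":[0,0,0],"claw":0},{"offset":[0,0,0],"delta_rot":[0,0,0],"claw":-0.15},{"offset":[0,0,0],"delta_rot":[0,0,0],"claw":-0.15}]' 15
python3 - <<'E'
from h import *
s=bot.state();print({k:np.round(s[k],3).tolist() for k in("eef_pos","wrist_force","wrist_torque","gripper_width","finger_force","joints")})
im=bot.camera("wrist");cv2.imwrite("pics/w2.png",im[...,::-1])
E
```

```text
time: 2.65
eef_pos: [0.487, -0.1579, 0.0562]
tcp_rot: [-0.001, 0.223, 0.975, 0.0]
wrist_force: [-0.4, -0.2, 1.3]
gripper_width: 0.093
finger_force: 0.0
time: 3.28
eef_pos: [0.4876, -0.1588, 0.0573]
tcp_rot: [0.0, 0.224, 0.975, -0.0]
wrist_force: [0.6, -1.2, -0.6]
gripper_width: 0.0574
finger_force: 0.0
{'eef_pos': [0.488, -0.159, 0.057], 'wrist_force': [0.554, -1.189, -0.58], 'wrist_torque': [0.044, -0.014, 0.033], 'gripper_width': 0.057, 'finger_force': 0.0, 'joints': [-0.406, 0.47, 1.859, -0.0, 0.812, -1.526]}
```

View pics/w2.png

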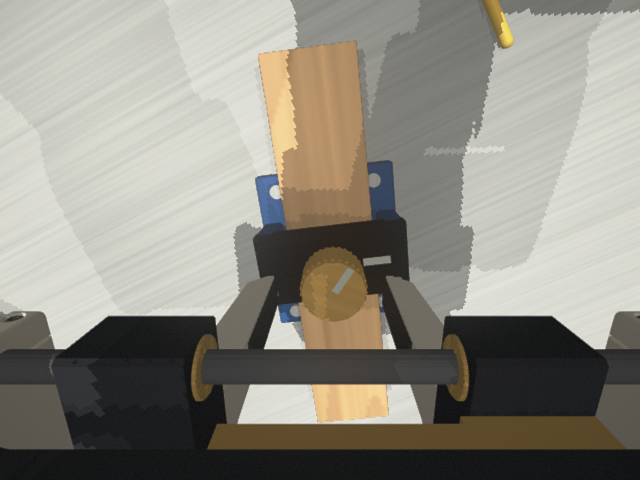

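The knob top is centred near (334,291), midway between the fingers. I'll close on it.

```bash
python3 - <<'E'
from h import *
s=bot.state();p=plane("wrist",(334,290.5),.088,s)
q=s["tcp_rot"];M=R.from_quat([q[1],q[2],q[3],q[0]]).as_matrix();print(p,1e3*M.T@(p-s["eef_pos"]))
E
python3 -m pendant '[{"offset":[0,0,0],"delta_rot":[0,0,0],"claw":-0.3},{"offset":[0,0,0],"delta_rot":[0,0,0],"claw":-0.5},{"offset":[0,0,0],"delta_rot":[0,0,0],"claw":-0.5},{"offset":[0,0,0],"delta_rot":[0,0,0],"claw":-0.5},{"offset":[0,0,0],"delta_rot":[0,0,0],"claw":-0.5}]' 15
python3 - <<'E'
from h import *
s=bot.state();print({k:np.round(s[k],3).tolist() for k in("eef_pos","wrist_force","wrist_torque","gripper_width","finger_force")})
E
```

```text
[ 0.48668536 -0.15780557  0.088     ] [  1.209961     0.53122729 -30.72599913]
time: 3.95
eef_pos: [0.4881, -0.1578, 0.0574]
tcp_rot: [0.0, 0.224, 0.975, 0.001]
wrist_force: [3.6, 8.5, 1.8]
gripper_width: 0.0352
finger_force: 15.0
{'eef_pos': [0.488, -0.158, 0.057], 'wrist_force': [3.649, 8.493, 1.789], 'wrist_torque': [1.482, -0.613, -0.054], 'gripper_width': 0.035, 'finger_force': 15.002}
```

```bash
python3 -m pendant '[{"offset":[0.5,0.6,0],"delta_rot":[0,0,8],"claw":-0.5},{"offset":[0,0,0],"delta_rot":[0,0,9],"claw":-0.5},{"offset":[0,0,0],"delta_rot":[0,0,9],"claw":-0.5},{"offset":[0,0,0],"delta_rot":[0,0,9],"claw":-0.5},{"offset":[0,0,0],"delta_rot":[0,0,5],"claw":-0.5}]'
python3 - <<'E'
from h import *
s=bot.state();print({k:np.round(s[k],3).tolist() for k in("eef_pos","wrist_force","wrist_torque","gripper_width","finger_force")})
im=bot.camera("wrist");cv2.imwrite("pics/w3.png",cv2.resize(im[200:360,220:440,::-1],None,fx=3,fy=3))
E
```

```text
time: 4.58
eef_pos: [0.4879, -0.1576, 0.0574]
tcp_rot: [0.0, 0.545, 0.838, 0.0]
wrist_force: [2.7, 5.2, 1.8]
gripper_width: 0.0349
finger_force: 15.0
{'eef_pos': [0.488, -0.158, 0.057], 'wrist_force': [2.687, 5.21, 1.771], 'wrist_torque': [0.78, -0.355, 0.041], 'gripper_width': 0.035, 'finger_force': 14.985}
```

View pics/w3.png

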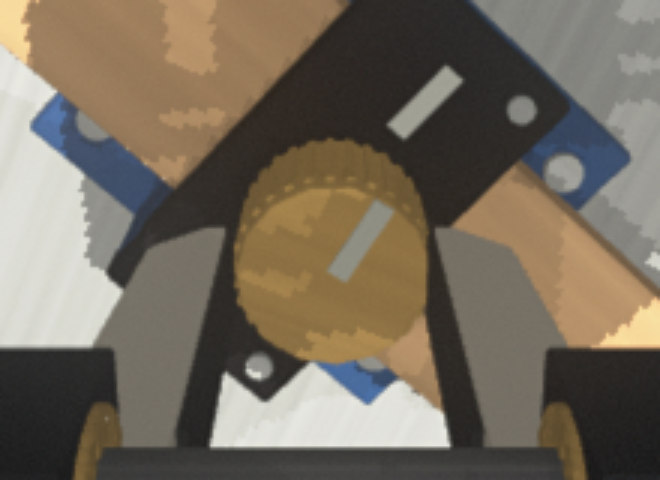

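The knob turned with the fingers. Its line is now about 13° short of the tick direction, so I'll continue slowly and watch the torque.

```bash
T='from h import *
s=bot.state();q=s["tcp_rot"];print("yaw",np.degrees(2*np.arctan2(q[1],q[2])),"torque",np.round(s["wrist_torque"],3),"j6",s["effort"][5])'
python3 -m pendant '[{"offset":[0,0.4,0],"delta_rot":[0,0,2],"claw":-0.5},{"offset":[0,0,0],"delta_rot":[0,0,2],"claw":-0.5},{"offset":[0,0,0],"delta_rot":[0,0,2],"claw":-0.5},{"offset":[0,0,0],"delta_rot":[0,0,2],"claw":-0.5},{"offset":[0,0,0],"delta_rot":[0,0,2],"claw":-0.5}]' |grep force; python3 -c "$T"
python3 -m pendant '[{"offset":[0,0,0],"delta_rot":[0,0,1],"claw":-0.5},{"offset":[0,0,0],"delta_rot":[0,0,1],"claw":-0.5},{"offset":[0,0,0],"delta_rot":[0,0,1],"claw":-0.5},{"offset":[0,0,0],"delta_rot":[0,0,1],"claw":-0.5},{"offset":[0,0,0],"delta_rot":[0,0,0],"claw":-0.5}]' |grep force; python3 -c "$T"
```

```text
wrist_force: [1.7, 4.8, 4.3]
finger_force: 15.0
yaw 75.95214568699242 torque [ 0.836 -0.177  0.084] j6 -0.3983817156404257
wrist_force: [1.9, 4.1, 5.4]
finger_force: 15.0
yaw 79.83673620376385 torque [ 0.643 -0.243  0.371] j6 0.5123280733823776
```

The torque rose from 0.08 to 0.37 N m at 54° of turn, as predicted, so the screw has seated. I'll release, retreat and check.

```bash
python3 -m pendant '[{"offset":[0,0,0],"delta_rot":[0,0,0],"claw":0},{"offset":[0,0,0],"delta_rot":[0,0,0],"claw":0.6},{"offset":[0,0,0],"delta_rot":[0,0,0],"claw":1},{"offset":[0,0,0],"delta_rot":[0,0,0],"claw":1},{"offset":[0,0,-10],"delta_rot":[0,0,0],"claw":1}]' |grep -E "width|force"
python3 -m pendant '[{"offset":[0,0,-25],"delta_rot":[0,0,0],"claw":1},{"offset":[0,0,-50],"delta_rot":[0,0,0],"claw":1},{"offset":[0,0,-45],"delta_rot":[0,0,0],"claw":1},{"offset":[0,0,0],"delta_rot":[0,0,0],"claw":1},{"offset":[0,0,0],"delta_rot":[0,0,0],"claw":1}]'
python3 - <<'E'
from h import *
im=bot.camera("wrist");cv2.imwrite("pics/w4.png",cv2.resize(im[180:300,240:400,::-1],None,fx=5,fy=5,interpolation=cv2.INTER_CUBIC))
E
```

```text
wrist_force: [-0.3, 0.5, 0.1]
gripper_width: 0.0802
finger_force: 0.0
time: 7.12
eef_pos: [0.4873, -0.1577, 0.1868]
tcp_rot: [-0.0, 0.642, 0.767, -0.0]
wrist_force: [-0.2, 0.5, -0.5]
gripper_width: 0.093
finger_force: 0.0
```

View pics/w4.png

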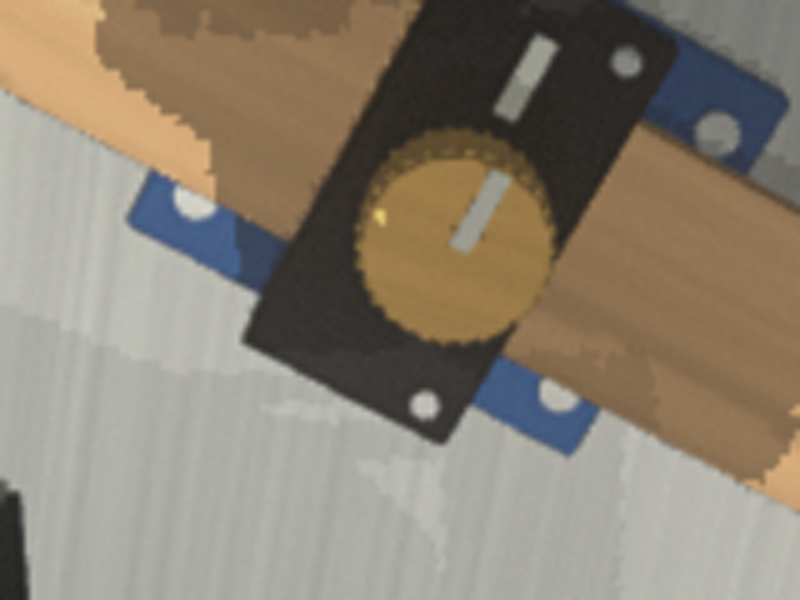

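The line, from (461,247) to (500,175), is parallel to the tick, from (507,115) to (545,42), within about 1°. The screw is seated and the gripper is clear.

```bash
python3 -c "
from station import bot
print(bot.close_job())"
```

```text
the job is handed in; nothing more can be done
None
```

The thumbscrew over the board is seated: its line matches the tick to about 1° and the torque rose from 0.08 to 0.37 N m at the end of the turn. The knob is released, the arm stayed clear of the empty jig, the board showed no visible shift, and the job is handed in (no verdict came back).

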